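Shut the larder box and clip its hasp with the snap hook

ROBOT

A 7-joint arm with a two-finger parallel gripper is mounted at the origin on a cart in front of the work surface, level with it; the furniture and walls round the work are solid. World frame = base frame: x ahead of the robot, y to its left, z up, the work surface at z = 0. Lengths are in m, angles in rad, forces in N, time in s.
With the tool pointing down it reaches from about 0.4 to 0.85 m from the base axis. Payload 10.4 kg.
Tool frame: the origin (TCP) lies between the finger pads; the fingertips stand 11 mm ahead of it and the grasp point (between the pads) lies 8 mm behind it; z points along the fingers, y is the direction in which the jaws open and shut (so a half turn about z gives the same grasp; the last joint's range is limited). The gripper opens to 87 mm and grips with 3 to 60 N. Pads are 19 mm wide; open, the fingers measure 117 mm over their backs; the gripper's body (75 mm by 190 mm) begins 51 mm behind the grasp point.
Start: joints at [-0.023, 0.332, -0.065, 1.46, 0.022, 1.35, -0.088], TCP at [0.625, 0, 0.208] pointing down, gripper open.
Joint ranges: [-2.6, 2.6], [-0.5, 2.12], [-1.47, 1.34], [0.16, 2.42], [-1.27, 4.41], [0.06, 2.06], [-2.6, 2.6]. Speed limits (rad/s): [2.22, 2.22, 2.79, 2.79, 3.14, 3.14, 3.14].

INTERFACE

Orientations are given as a unit quaternion [x, y, z, w].
In Python, from bench import r, eyes gives the robot as it stands.
- The arm moves only by the shell command python3 -m inch 'ROWS' [FORCE]. ROWS is a JSON object of lists of equal length, an entry for each row: "translation": the shift along the world's x, y, z scaled (see below), a list of three; "rot": the turn, a rotation vector about the world's x, y, z scaled (see below), a list of three; "jaw": the finger opening in mm, from 0 to 87. In form: {"translation": [[tx, ty, tz], ...], "rot": [[ax, ay, az], ...], "jaw": [jaw, ...]}. A call has 1 to 20 rows; each row is the pose to reach, as a shift and turn from the pose measured when the call began; what a row does not reach only later rows make up. The controller multiplies each number of a shift by 100 mm and each number of a turn by 60 degrees. A row lasts 1/10 s, in which the tool goes at most 50 mm and 8.59 degrees, less where a joint would pass 70% of its speed; a pose out of reach is approached as far as the arm can. A call with a number of a shift or a turn outside -1 to 1 is refused whole. A call with a gripper value outside its range is refused whole. The fingers move at their own pace and stop on an object; FORCE is the grip in N (left out, the last holds). Time passes only in rows, so rows that repeat a pose let the fingers close. It gives the time, the measured TCP pose, the force and the opening at its end, in the units of the state.
- r.read_state(): the state, without advancing time (a new reading comes with each control period).
- eyes.camera(name): name is "scene" or "side" or "wrist"; returns the picture (420x560x3 uint8, blue, green, red); there is no depth.
- eyes.calibration(name): a dict with "fx", "fy", "cx", "cy" (pixels), "R" (3x3) and "t" (3): a world point X has camera coordinates R X + t; the wrist camera has in their place "hand_eye" (4x4, takes a point from camera to tool coordinates, whose origin is the TCP and whose axes are the flange's). Camera axes: x right, y down, z forward; pixel columns grow to the right and rows downward; lengths in m; the calibration is good to about 2 mm. A picture is of the moment at which its call begins: read the wrist's pose just before it. calibration takes no time and is no camera call.
- r.close_job(): hands the job in, once; it reports no verdict.
The state is a dict: "time": time; "joint_positions": joint angles; "joint_vel": joint speeds; "joint_torque": joint torques, N m; "ee_pos": TCP position; "eef_rot": TCP orientation; "ft_force": force on the tool from outside, world axes, zero at the start; "torque": the same for the moment, N m; "width": finger opening in m.
Only numpy, scipy, OpenCV 4.12 (cv2) and the standard library are available. Lean on these libraries where they do the work, as an engineer would, in place of code of your own. Each camera call takes 0.05 s, during which the arm holds its last target. There are 200 camera calls.

TASK

Secure the wooden larder box so that the dog cannot open it: press its lid fully shut, so that the slotted steel tongue drops over the eye on the base board. Then slide the snap hook along the board, never lifting it off, and push it nose first onto the front leg of the eye until the sprung gate has let the leg in and snapped shut behind it. Leave the hook lying flat, clipped on, and do not disturb the jars, the shaker or the mug standing beside the board.

Things in the scene. Friction and masses are not known exactly. Their poses are not given: they have to be found in the camera images.
- eye_leg (a point): Upright front leg of the steel eye on the board, a round 6 mm bar; the point is on its axis, 4 mm above the board's top (mid-thickness of the hook). x: along the board toward the box, y left, z up. The eye is an arch in the x-z plane, its top 45 mm above the worktop, its second leg at x = +58 mm. Eye, board and box are one fixed piece.
- board_front (a point): Middle of the front edge of the wooden base board, on its top (14 mm above the worktop), 210 mm in front of eye_leg, same axes. The board is 430 x 240 mm; its top is clear from here to the box front at x = +290 mm but for the eye. The shut lid's tongue lies flush in a notch round both legs of the eye, so the hook slides over it; if the lid is not fully down the tongue is in the way.
- lid_hinge (a point): Middle of the lid's hinge axis at the back of the box, 205 mm behind eye_leg, 69 mm above the worktop. The axis runs along y; axes as eye_leg. The box is 210 mm wide, its walls end at this height.
- lid_front (a point): Point to press, on the lid's top face, on its middle line: in the lid's frame (origin on the hinge, turning with it) at x = -110 mm, z = +10 mm; 21 mm from the front edge. Its z is the lid's outward normal. The lid is 131 mm long, 208 mm wide, 8 mm thick; a slotted steel tongue fixed to its front edge goes 60 mm down, then 85 mm forward.
- box_lid (a joint): Angle of the lid, rad: 0 = fully shut, positive = front edge raised (starts at 0.45 to 0.85). The stiff hinge stays where it is left; a few newtons pressed down near the front move it; it stops hard at 0.
- hook_shank (a point): Loose steel snap hook lying flat on the board, 8 mm thick, 116 mm long, about 120 g: middle of its shank, 4 mm above its underside. x to the nose, y left. The shank is 14 mm wide and free from x = -17 to +17 mm; behind is a strap loop 46 mm wide, to -43 mm; ahead the head, whose square shoulders at +17 mm reach y = -23 and +23 mm: fingers loosely either side of the shank can push on them.
- hook_head (a point): Middle of the hook's head, 45 mm ahead of hook_shank, same axes. The head is a loop of 8 mm bar, outside 46 mm wide and from x = -28 to +28 mm; clear inside from x = -20 to +17 mm, y = -15 to +15 mm. The gate closes its front: it lies across at x = +20 mm, from its pivot at y = +19 mm to its tip at y = -10 mm, next to the fixed nose at y = -14 mm.
- hook_gate (a joint): Angle of the hook's sprung gate, rad: 0 = shut, grows as it is pressed inward, to 1.25. A 6 mm bar meeting it at y = -6 to +5 mm of the head (best -2) opens it with up to about 10 N and passes its tip; it snaps shut behind the bar once the bar is about 11 to 17 mm behind hook_head (at -17 mm the bar rests on the rear of the loop).
- jam_jar_mid (a point): Middle of a jam jar with a white lid, 65 mm across and 94 mm tall, half-way up, standing loose beside the board; bystander, leave alone.
- salt_shaker_mid (a point): Middle of a glass salt shaker with a grey top, 44 mm across and 90 mm tall, half-way up, standing loose beside the board; bystander, leave alone.
- mug_mid (a point): Middle of a dark mug, 97 mm tall, about 80 mm across plus its handle (point within 20 mm of its middle), half-way up, standing loose beside the board; bystander, leave alone.
- spice_pot_mid (a point): Middle of a spice jar, 42 mm across and 99 mm tall, half-way up, standing loose beside the board; bystander, leave alone.
Things that resemble listed ones, but are neither listed nor needed, are in the scene too. Of the things that look like the part that bears hook_shank, the largest one is meant.

How it is judged:
On the way, in this order (a step that is already met when the one before it is completed fails the run):
1. the lid is pressed fully shut (value of joint box_lid below 0.04 rad), for 0.2 s.
2. with the lid shut, the hook's gate is pressed inward (value of joint hook_gate above 0.35 rad and value of joint box_lid below 0.06 rad), for 0.04 s.
At the end, for the whole second after the job is handed in: Lid shut (under 0.05 rad); the eye's front leg inside the hook's loop (22 to 64 mm ahead of the shank's middle, within 18 mm of its middle line); gate sprung shut (under 0.12 rad); hook at rest, flat on the board (within 8 mm of its height, tilt under 0.12 rad) (value of joint box_lid below 0.05 rad and value of joint hook_gate below 0.12 rad and x of eye_leg in the frame of hook_shank between 0.022 and 0.064 m and y of eye_leg in the frame of hook_shank between -0.018 and 0.018 m and z of hook_shank in the frame of eye_leg below 0.008 m and angle between hook_shank's own z axis and vertical below 0.12 rad and linear speed of snap_hook below 0.02 m/s); the robot touches nothing.
It fails at once if the snap hook is lifted more than 20 mm off the board (z of hook_shank in the frame of eye_leg above 0.02 m).
It fails at once if the jam jar is moved more than 30 mm (distance of jam_jar_mid from where it was at the start of the episode above 0.03 m).
It fails at once if the salt shaker is moved more than 30 mm (distance of salt_shaker_mid from where it was at the start of the episode above 0.03 m).
It fails at once if the mug is moved more than 30 mm (distance of mug_mid from where it was at the start of the episode above 0.03 m).
It fails at once if the spice pot is moved more than 30 mm (distance of spice_pot_mid from where it was at the start of the episode above 0.03 m).
It also fails if it takes over 51 s, if anything falls off the work surface, if the arm or the gripper's body presses on something with over 40 N, if the wrist force passes 120 N, or if a joint passes its speed limit or range.

## Working session

There is one attempt and no reset: what is moved stays moved. The work goes in short steps, Python scripts to look and compute and a shell command to move; the robot and the scene stay as the last step left them, time stands still between calls to the robot, and variables do not carry over. Pictures are saved under pics/ and viewed, about 8 in all and at most 12, crops included, and the job is handed in when it is done.

```bash
ls; mkdir -p pics; python3 - <<'E'
from bench import r, eyes
import cv2, numpy as np, json
s=r.read_state(); print({k:np.round(v,3).tolist() for k,v in s.items()})
for n in("scene","side"):
    im=eyes.camera(n); cv2.imwrite(f"pics/{n}0.png",im)
    c=eyes.calibration(n); print(n,{k:np.round(v,4).tolist() for k,v in c.items()})
print(eyes.calibration("wrist"))
E
```

```text
pics
{'time': 0.0, 'joint_positions': [-0.023, 0.333, -0.065, 1.461, 0.022, 1.35, -0.088], 'joint_vel': [0.0, -0.001, -0.001, 0.001, -0.001, 0.002, 0.0], 'joint_torque': [-0.0, -62.325, 0.024, -38.989, -0.061, 0.04, 0.0], 'ee_pos': [0.625, 0.0, 0.207], 'eef_rot': [0.707, 0.707, -0.001, -0.001], 'ft_force': [-0.302, 0.153, 0.426], 'torque': [0.012, 0.055, 0.022], 'width': 0.087}
scene {'fx': 495.7953, 'fy': 495.7953, 'cx': 281.7287, 'cy': 215.7997, 'R': [[-0.8176, -0.5755, -0.0194], [-0.2999, 0.4543, -0.8388], [0.4916, -0.68, -0.544]], 't': [0.4664, 0.269, 0.9368]}
side {'fx': 490.4219, 'fy': 490.4219, 'cx': 281.8211, 'cy': 206.2459, 'R': [[0.9562, -0.2923, -0.0156], [-0.1351, -0.3935, -0.9093], [0.2597, 0.8716, -0.4157]], 't': [-0.5653, 0.1242, 1.0389]}
{'fx': 356.5286908079966, 'fy': 356.5286908079966, 'cx': 280.76419736028737, 'cy': 211.55256091541025, 'hand_eye': array([[ 2.27880164e-04, -9.66896000e-01, -2.55170676e-01,
         6.89467265e-02],
       [ 9.99999815e-01,  7.63582223e-05,  6.03712248e-04,
        -9.11956213e-04],
       [-5.64242578e-04, -2.55170766e-01,  9.66895838e-01,
        -1.76119366e-01],
       [ 0.00000000e+00,  0.00000000e+00,  0.00000000e+00,
         1.00000000e+00]])}
```

View pics/scene0.png

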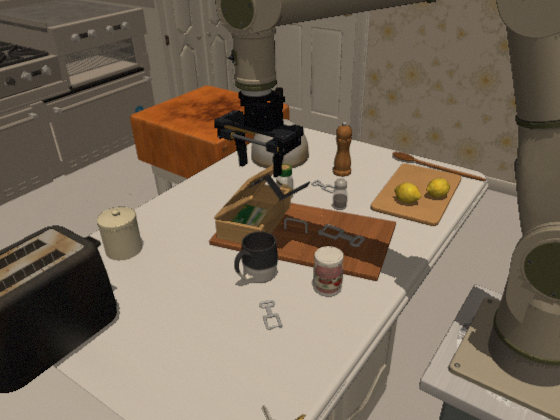

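View pics/side0.png

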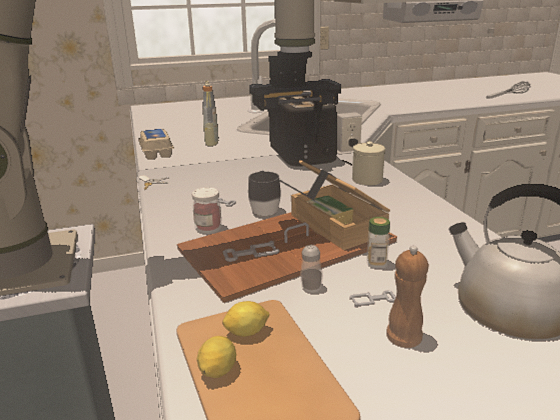

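Scene view: the board spans (213,238)-(396,230), the eye is near (296,222) and the lid is open at (265,185). Candidates for the hook are on the board (340,235), on the counter (270,315) and on the counter (325,187). In the side view these are (250,250), (225,203) and (375,297). The one on the board fits the description, so I'll check it in a crop.

```bash
cat > h.py <<'E'
from bench import r, eyes
import cv2, numpy as np
from scipy.spatial.transform import Rotation as Ro
def cal(n,s=None):
    c=eyes.calibration(n); K=np.array([[c["fx"],0,c["cx"]],[0,c["fy"],c["cy"]],[0,0,1]])
    if n=="wrist":
        T=np.eye(4);T[:3,:3]=Ro.from_quat(s["eef_rot"]).as_matrix();T[:3,3]=s["ee_pos"]
        M=np.linalg.inv(T@c["hand_eye"]); return K,M[:3,:3],M[:3,3]
    return K,np.array(c["R"]),np.array(c["t"])
def ray(C,p):
    K,R,t=C; d=R.T@np.linalg.solve(K,[p[0],p[1],1.]); return -R.T@t,d
def onz(C,p,z):
    o,d=ray(C,p); return o+d*(z-o[2])/d[2]
def proj(C,X):
    K,R,t=C; q=K@(R@np.array(X)+t); return q[:2]/q[2]
E
python3 - <<'E'
from h import *
a=cv2.imread("pics/scene0.png"); b=cv2.imread("pics/side0.png")
A=cv2.resize(a[160:290,200:410],None,fx=3.8,fy=3.8,interpolation=cv2.INTER_CUBIC)[:,:798]
B=cv2.resize(b[170:300,170:410],None,fx=3.3,fy=3.3,interpolation=cv2.INTER_CUBIC)
cv2.imwrite("pics/cs.png",A); cv2.imwrite("pics/cd.png",B)
CS,CD=cal("scene"),cal("side")
for n,C,ps in(("scene",CS,[(213,240),(381,268),(396,230),(296,222)]),("side",CD,[(180,247),(222,291),(395,240)])):
    for p in ps: print(n,p,onz(C,p,.014).round(3))
for n,C,ps in(("scene",CS,[(270,315),(325,187),(340,235)]),("side",CD,[(225,203),(375,297),(250,250)])):
    for p in ps: print(n,p,onz(C,p,.01).round(3))
E
```

```text
scene (213, 240) [0.742 0.058 0.014]
scene (381, 268) [ 0.342 -0.075  0.014]
scene (396, 230) [ 0.377 -0.237  0.014]
scene (296, 222) [ 0.612 -0.126  0.014]
side (180, 247) [ 0.341 -0.06   0.014]
side (222, 291) [ 0.397 -0.255  0.014]
side (395, 240) [ 0.798 -0.18   0.014]
scene (270, 315) [0.467 0.189 0.01 ]
scene (325, 187) [ 0.648 -0.335  0.01 ]
scene (340, 235) [ 0.489 -0.143  0.01 ]
side (225, 203) [0.481 0.149 0.01 ]
side (375, 297) [ 0.661 -0.356  0.01 ]
side (250, 250) [ 0.484 -0.114  0.01 ]
```

View pics/cs.png

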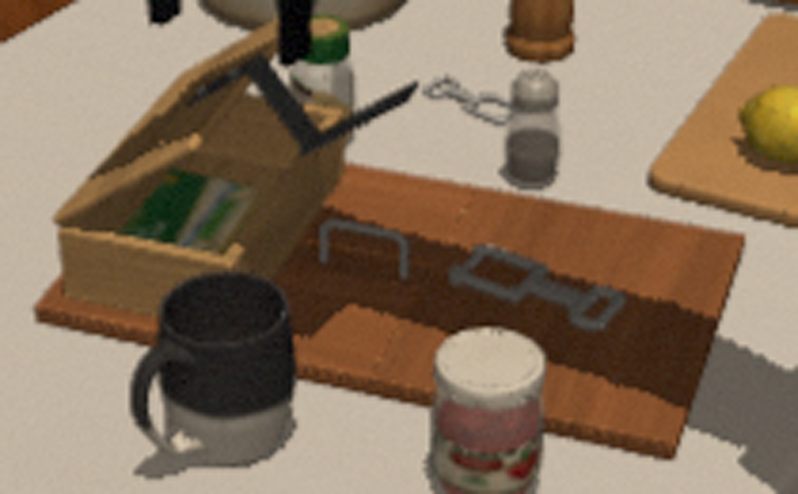

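View pics/cd.png

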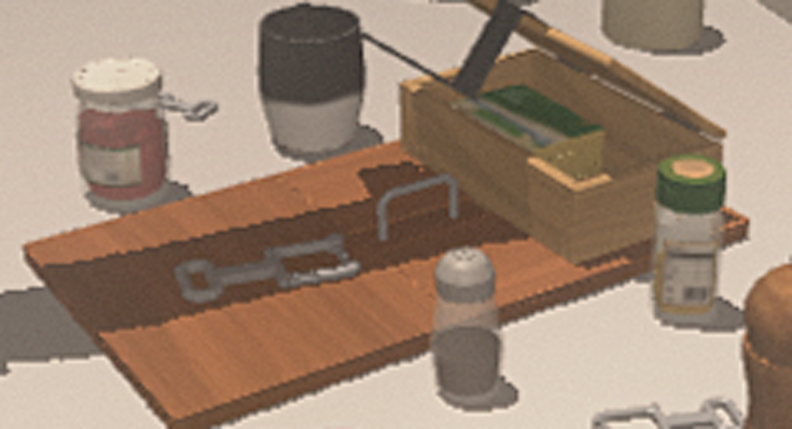

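The crops confirm the choice: the hook on the board is the large one. Its loop tail is to the right in the scene crop at (605,312) and its head is toward the eye at (490,270). The eye's front leg foot is at crop (406,278) in the scene view and (383,238) in the side view.

```bash
python3 - <<'E'
from h import *
CS,CD=cal("scene"),cal("side")
S=lambda x,y:(200+x/3.8,160+y/3.8); D=lambda x,y:(170+x/3.3,170+y/3.3)
def pr(n,f,C,p,z): print(n,onz(C,f(*p),z).round(4))
pr("legS",S,CS,(406,278),.014);pr("legD",D,CD,(383,238),.014)
pr("leg2S",S,CS,(322,262),.014);pr("leg2D",D,CD,(454,217),.014)
pr("FR S",S,CS,(744,236),.014);pr("FL S",S,CS,(672,450),.014);pr("BL S",S,CS,(37,308),.014)
pr("FL D",D,CD,(26,247),.014);pr("FR D",D,CD,(172,416),.014);pr("BR D",D,CD,(748,222),.014)
for n,p in dict(tailL=(590,326),tailR=(622,292),headL=(522,299),headR=(548,270),noseL=(453,280),noseR=(484,248)).items(): pr("S "+n,S,CS,p,.018)
for n,p in dict(tailL=(178,268),tailR=(195,302),headL=(273,250),headR=(286,286),noseL=(342,236),noseR=(358,268)).items(): pr("D "+n,D,CD,p,.018)
pr("jar S base",S,CS,(490,480),0.);pr("jar D",D,CD,(123,205),0.)
pr("jar top S",S,CS,(490,352),.094);pr("jar top D",D,CD,(117,77),.094)
pr("mug top S",S,CS,(228,300),.097);pr("mug top D",D,CD,(311,25),.097)
pr("salt top D",D,CD,(464,258),.09);pr("salt top S",S,CS,(536,75),.09)
pr("spice top D",D,CD,(692,166),.099);pr("spice top S",S,CS,(322,28),.099)
E
```

```text
legS [ 0.5605 -0.0983  0.014 ]
legD [ 0.5668 -0.1126  0.014 ]
leg2S [ 0.6187 -0.0826  0.014 ]
leg2D [ 0.6218 -0.0997  0.014 ]
FR S [ 0.3929 -0.2704  0.014 ]
FL S [ 0.3331 -0.0358  0.014 ]
BL S [0.7457 0.0662 0.014 ]
FL D [ 0.3376 -0.0484  0.014 ]
FR D [ 0.3942 -0.2707  0.014 ]
BR D [ 0.8075 -0.17    0.014 ]
S tailL [ 0.4295 -0.1136  0.018 ]
S tailR [ 0.4298 -0.1588  0.018 ]
S headL [ 0.4808 -0.1154  0.018 ]
S headR [ 0.4829 -0.1542  0.018 ]
S noseL [ 0.53   -0.1089  0.018 ]
S noseR [ 0.5323 -0.1532  0.018 ]
D tailL [ 0.4276 -0.1156  0.018 ]
D tailR [ 0.4296 -0.1608  0.018 ]
D headL [ 0.4914 -0.1121  0.018 ]
D headR [ 0.488  -0.1598  0.018 ]
D noseL [ 0.5396 -0.1082  0.018 ]
D noseR [ 0.5375 -0.1525  0.018 ]
jar S base [0.4167 0.0333 0.    ]
jar D [0.4121 0.0183 0.    ]
jar top S [0.42   0.0336 0.094 ]
jar top D [0.4174 0.031  0.094 ]
mug top S [0.5722 0.0789 0.097 ]
mug top D [0.5705 0.0757 0.097 ]
salt top D [ 0.562  -0.2814  0.09  ]
salt top S [ 0.5617 -0.271   0.09  ]
spice top D [ 0.7263 -0.2341  0.099 ]
spice top S [ 0.7218 -0.2331  0.099 ]
```

```bash
python3 - <<'E'
from h import *
CS,CD=cal("scene"),cal("side")
S=lambda x,y:(200+x/3.8,160+y/3.8); D=lambda x,y:(170+x/3.3,170+y/3.3)
fm=np.array([.364,-.156,.014]); yaw=.248; u=np.array([np.cos(yaw),np.sin(yaw),0]); v=np.array([-u[1],u[0],0])
leg=fm+.21*u; print("leg",leg, "hinge",leg+.205*u)
o1,d1=ray(CS,S(417,86)); o2,d2=ray(CD,D(364,37))
A=np.c_[d1,-d2]; s=np.linalg.lstsq(A,o2-o1,rcond=None)[0]; P=o1+s[0]*d1;Q=o2+s[1]*d2
h=leg+.205*u; h[2]=.069; w=(P+Q)/2-h
print("tip",P,Q,"rel hinge",w@u,w@v,w[2])
for th in(.4,.5,.6,.7,.8): print(th,"tip",-.216*np.cos(th)-.06*np.sin(th),.216*np.sin(th)-.06*np.cos(th),"press",(h+(-.110*np.cos(th)+.01*np.sin(th))*u)[:2].round(3),.069+.11*np.sin(th)+.01*np.cos(th))
print("press0",h-.11*u)
E
```

```text
leg [ 0.56757511 -0.10445222  0.014     ] hinge [ 0.7663032  -0.05413176  0.014     ]
tip [ 0.55906674 -0.1067789   0.15853224] [ 0.55781172 -0.10685479  0.15745296] rel hinge -0.21443680748488367 -4.9740108813555105e-05 0.08899259974717513
0.4 tip -0.2223142752431422 0.028850702298495415 press [ 0.672 -0.078] 0.12104662759398042
0.5 tip -0.2183233656845727 0.050900962625085484 press [ 0.677 -0.077] 0.13051263486536607
0.6 tip -0.21215104122419265 0.07244263735874693 press [ 0.684 -0.075] 0.13936402822255067
0.7 tip -0.20385897368771097 0.09326048920627196 press [ 0.691 -0.073] 0.1475123674689909
0.8 tip -0.19353001467295908 0.11314651307346699 press [ 0.699 -0.071] 0.15487623709241916
press0 [ 0.65966861 -0.08113298  0.069     ]
```

```bash
python3 -m inch '{"translation":[[0.2,-0.2,0],[0.4,-0.45,0],[0.64,-0.74,0],[0.64,-0.74,0],[0.64,-0.74,-0.1],[0.64,-0.74,-0.2],[0.64,-0.74,-0.3],[0.64,-0.74,-0.35]],"rot":[[0,0,-0.14],[0,0,-0.28],[0,0,-0.42],[0,0,-0.56],[0,0,-0.7],[0,0,-0.84],[0,0,-1],[0,0,-1]],"jaw":[0,0,0,0,0,0,0,0]}' 20
```

```text
time: 0.9
ee_pos: [0.688, -0.0739, 0.1707]
eef_rot: [0.966, 0.257, -0.001, -0.001]
ft_force: [-0.1, -0.4, 0.2]
width: 0.0314
```

```bash
python3 -m inch '{"translation":[[0,0,-0.05],[0,0,-0.12],[0,0,-0.2],[-0.05,-0.01,-0.28],[-0.1,-0.02,-0.36],[-0.15,-0.04,-0.44],[-0.19,-0.05,-0.52],[-0.22,-0.06,-0.6],[-0.25,-0.07,-0.67],[-0.27,-0.07,-0.72],[-0.28,-0.07,-0.76]],"rot":[[0,0,0],[0,0,0],[0,0,0],[0,0,0],[0,0,0],[0,0,0],[0,0,0],[0,0,0],[0,0,0],[0,0,0],[0,0,0]],"jaw":[0,0,0,0,0,0,0,0,0,0,0]}' 20
```

```text
time: 2.0
ee_pos: [0.6597, -0.0813, 0.0942]
eef_rot: [0.966, 0.257, -0.001, -0.001]
ft_force: [-0.5, -0.5, 1.8]
width: 0.0004
```

```bash
python3 -m inch '{"translation":[[0,0,-0.02],[0,0,-0.04],[0,0,-0.05],[0,0,-0.05]],"rot":[[0,0,0],[0,0,0],[0,0,0],[0,0,0]],"jaw":[0,0,0,0]}' 20
python3 - <<'E'
from h import *
im=eyes.camera("side"); cv2.imwrite("pics/side1.png",im)
im2=eyes.camera("scene"); cv2.imwrite("pics/scene1.png",im2)
B=cv2.resize(im[170:300,170:410],None,fx=3.3,fy=3.3,interpolation=cv2.INTER_CUBIC); cv2.imwrite("pics/cd1.png",B)
E
```

```text
time: 2.4
ee_pos: [0.6598, -0.0813, 0.0892]
eef_rot: [0.966, 0.257, -0.001, -0.001]
ft_force: [-0.1, -0.1, 1.5]
width: 0.0004
```

View pics/cd1.png

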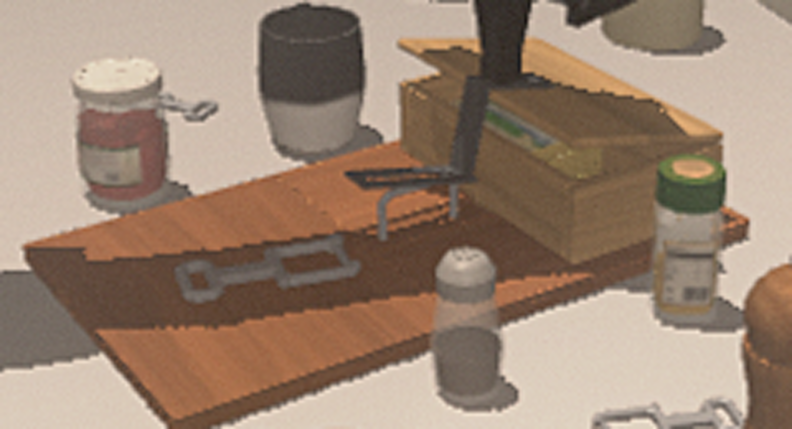

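```bash
python3 - <<'E'
from h import *
CS,CD=cal("scene"),cal("side")
t=[.6598,-.0813,.078]
p=proj(CD,t);print("side crop",(p-170)*3.3); print("scene crop",(proj(CS,t)-[200,160])*3.8)
fm=np.array([.364,-.156,0]); yaw=.248; u=np.array([np.cos(yaw),np.sin(yaw),0]); v=np.array([-u[1],u[0],0])
leg=fm+.21*u; h=leg+.205*u; h[2]=.069
for n,a,b in(("hR",0,-.104),("hL",0,.104)): print(n,(proj(CD,h+b*v)-170)*3.3)
for th in(0,.2,.3):
  for b in(-.104,0,.104):
    print(th,b,(proj(CD,h+b*v+(-.131*np.cos(th)+.01*np.sin(th))*u+np.array([0,0,.131*np.sin(th)+.01*np.cos(th)]))-170)*3.3)
s=cv2.imread("pics/scene1.png"); cv2.imwrite("pics/cs1.png",cv2.resize(s[130:290,200:350],None,fx=3.7,fy=3.7,interpolation=cv2.INTER_CUBIC))
E
```

```text
side crop [497.84863671 113.89023359]
scene crop [269.48717761 165.86787683]
hR [722.47504898 142.68825609]
hL [535.99938822  45.37028991]
0 -0.104 [566.37327679 177.18654584]
0 0 [472.25309274 119.47685792]
0 0.104 [391.11534409  69.72733606]
0.2 -0.104 [573.72987979 138.25110876]
0.2 0 [478.3169714   82.99253306]
0.2 0.104 [396.16154633  35.41205519]
0.3 -0.104 [579.87441856 118.52719469]
0.3 0 [483.71890822  64.5819906 ]
0.3 0.104 [400.96086521  18.15303915]
```

View pics/cs1.png

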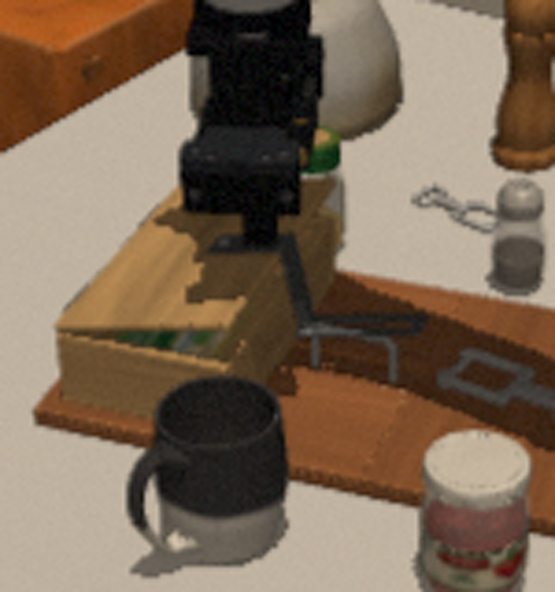

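The lid is still about 0.17 rad open, because the closed fingertips reach less far than I assumed. I'll keep pressing until the stop is felt.

```bash
python3 -m inch '{"translation":[[0,0,-0.03],[0,0,-0.06],[0,0,-0.09],[0,0,-0.12]],"rot":[[0,0,0],[0,0,0],[0,0,0],[0,0,0]],"jaw":[0,0,0,0]}' 20;  python3 -m inch '{"translation":[[0,0,-0.02]],"rot":[[0,0,0]],"jaw":[0]}'; python3 -m inch '{"translation":[[0,0,-0.02]],"rot":[[0,0,0]],"jaw":[0]}'
python3 - <<'E'
from h import *
im=eyes.camera("side"); cv2.imwrite("pics/side2.png",im)
s=eyes.camera("scene"); cv2.imwrite("pics/scene2.png",s)
cv2.imwrite("pics/cd2.png",np.vstack([cv2.resize(im[150:270,230:410],(540,360),interpolation=cv2.INTER_CUBIC),cv2.resize(s[170:250,200:335],(540,240+0),interpolation=cv2.INTER_CUBIC)]))
E
```

```text
time: 2.9
ee_pos: [0.6597, -0.0813, 0.0769]
eef_rot: [0.966, 0.257, -0.002, -0.001]
ft_force: [-1.3, 0.2, 2.1]
width: 0.0005
time: 3.0
ee_pos: [0.6595, -0.0813, 0.0744]
eef_rot: [0.966, 0.257, -0.002, -0.001]
ft_force: [-0.9, 0.2, 1.5]
width: 0.0009
time: 3.1
ee_pos: [0.6594, -0.0813, 0.0721]
eef_rot: [0.966, 0.257, -0.002, -0.001]
ft_force: [-0.9, -0.7, 1.6]
width: 0.0003
```

View pics/cd2.png

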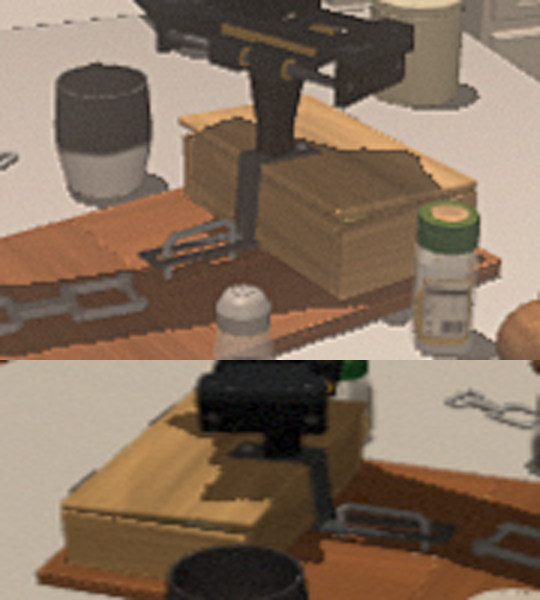

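The lid is now almost down: the tongue is down over the eye and a thin gap remains at the front edge. I'll press on to the stop.

```bash
for i in 1 2 3; do python3 -m inch '{"translation":[[0,0,-0.02]],"rot":[[0,0,0]],"jaw":[0]}' | grep -E "ee_pos|ft_f"; done
```

```text
ee_pos: [0.6596, -0.0812, 0.0701]
ft_force: [-0.5, -0.6, 2.7]
ee_pos: [0.6595, -0.0813, 0.068]
ft_force: [-1.3, 1.0, 2.0]
ee_pos: [0.6595, -0.0813, 0.0659]
ft_force: [-1.3, -0.2, 2.1]
```

```bash
for i in 1 2 3; do python3 -m inch '{"translation":[[0,0,-0.02]],"rot":[[0,0,0]],"jaw":[0]}' | grep -E "ee_pos|ft_f"; done
python3 - <<'E'
from h import *
im=eyes.camera("side"); cv2.imwrite("pics/side3.png",im)
a=cv2.imread("pics/side2.png")
d=cv2.absdiff(im,a).sum(2); ys,xs=np.where(d>60); print(len(xs), xs.min() if len(xs) else 0)
s=eyes.camera("scene"); cv2.imwrite("pics/scene3.png",s)
cv2.imwrite("pics/cd3.png",np.vstack([cv2.resize(im[150:270,230:410],(540,360),interpolation=cv2.INTER_CUBIC),cv2.resize(s[170:250,200:335],(540,240+0),interpolation=cv2.INTER_CUBIC)]))
E
```

```text
ee_pos: [0.6595, -0.0813, 0.0637]
ft_force: [-1.7, 0.3, 1.7]
ee_pos: [0.6595, -0.0813, 0.0627]
ft_force: [-10.6, 1.2, 24.8]
ee_pos: [0.6595, -0.0813, 0.0627]
ft_force: [-12.4, 1.2, 25.2]
3514 0
```

View pics/cd3.png

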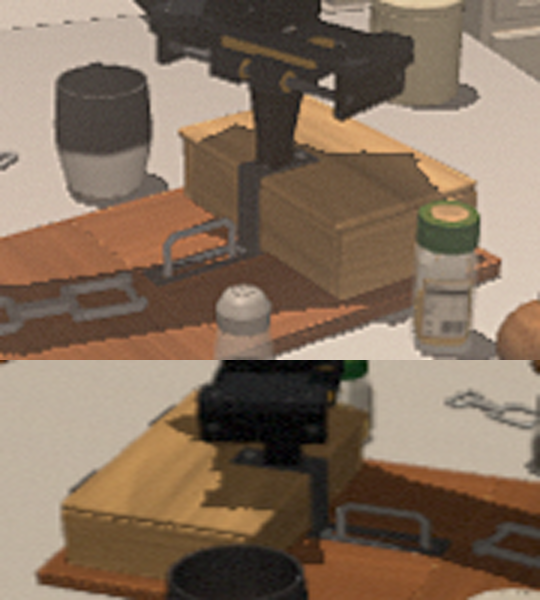

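The lid is shut: 25 N at the stop, held for over 0.2 s, tongue flat on the board. Next I'll lift off and go above the hook, turning to its yaw.

```bash
python3 -m inch '{"translation":[[0,0,0.3],[0,0,0.7],[-0.3,-0.1,1],[-0.7,-0.2,1],[-1,-0.3,1],[-1,-0.3,1]],"rot":[[0,0,0],[0,0,0],[0,0,-0.14],[0,0,-0.28],[0,0,-0.44],[0,0,-0.44]],"jaw":[0,0,20,40,50,50]}' && python3 -m inch '{"translation":[[-0.4,-0.1,0],[-0.87,-0.23,0],[-0.87,-0.23,0],[-0.87,-0.23,0]],"rot":[[0,0,0],[0,0,0],[0,0,0],[0,0,0]],"jaw":[50,50,50,50]}'
python3 - <<'E'
from h import *
s=r.read_state(); im=eyes.camera("wrist"); cv2.imwrite("pics/w1.png",im); np.savez("w1.npz",p=s["ee_pos"],q=s["eef_rot"])
cv2.imwrite("pics/w1b.png",cv2.resize(im,None,fx=1.4,fy=1.4))
im=eyes.camera("side"); cv2.imwrite("pics/side4.png",im)
E
```

```text
time: 4.5
ee_pos: [0.5565, -0.1136, 0.1632]
eef_rot: [1.0, 0.025, -0.001, -0.001]
ft_force: [0.3, -0.1, -0.3]
width: 0.0247
time: 4.9
ee_pos: [0.4696, -0.1366, 0.1635]
eef_rot: [1.0, 0.025, -0.001, -0.001]
ft_force: [1.5, 0.4, 0.1]
width: 0.0488
```

View pics/w1b.png

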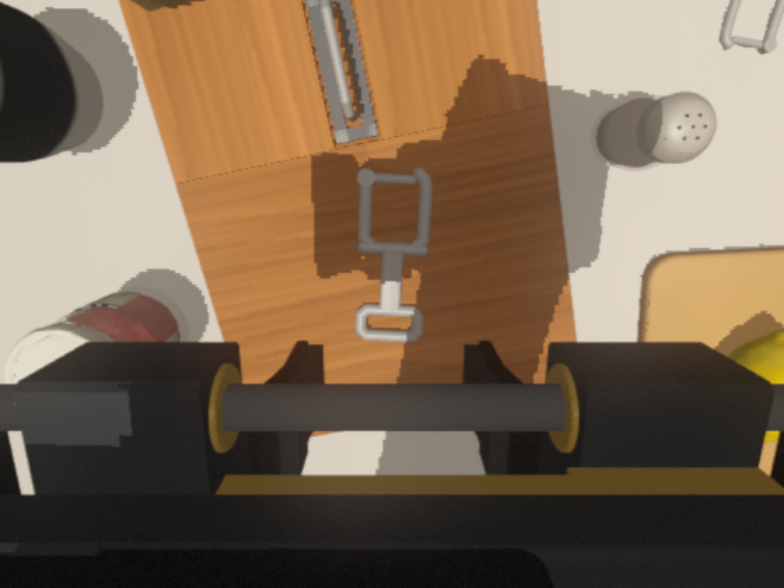

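Wrist view (1.4x): hook shank near (391,278), head (395,212), with the gate side up at row 178 and its pivot ball at (366,178). The eye's front leg foot is near (350,125). The fingertips are at row 345, about 15 mm *behind* the TCP by scale. That agrees with the lid contact but not with the stated 11 mm ahead.

```bash
python3 - <<'E'
from h import *
z=np.load("w1.npz"); s=dict(ee_pos=z["p"],eef_rot=z["q"]); C=cal("wrist",s)
W=lambda x,y:(x/1.4,y/1.4)
P={}
for n,p,h in(("shoulderL",(357,248),.018),("shoulderR",(427,250),.018),("tailL",(358,334),.018),("tailR",(418,336),.018),("pivot",(366,177),.018),("nose",(423,176),.018),("shankfront",(391,253),.018),("shankback",(390,307),.018),("legfoot",(352,123),.014),("tongueL",(335,143),.014),("tongueR",(378,136),.014)):
    P[n]=onz(C,W(*p),h); print(n,P[n].round(4))
# alternative: tool frame really 26mm higher
s2=dict(ee_pos=z["p"]+[0,0,-.026],eef_rot=z["q"]); C2=cal("wrist",s2)
for n,p in(("shoulderL",(357,248)),("shoulderR",(427,250)),("tailL",(358,334)),("pivot",(366,177))): print("alt",n,onz(C2,W(*p),.018).round(4))
E
```

```text
shoulderL [ 0.4845 -0.1125  0.018 ]
shoulderR [ 0.4855 -0.158   0.018 ]
tailL [ 0.4255 -0.1151  0.018 ]
tailR [ 0.4262 -0.156   0.018 ]
pivot [ 0.5296 -0.1167  0.018 ]
nose [ 0.5321 -0.1524  0.018 ]
shankfront [ 0.4823 -0.1348  0.018 ]
shankback [ 0.4457 -0.1359  0.018 ]
legfoot [ 0.5615 -0.1067  0.014 ]
tongueL [ 0.5492 -0.0964  0.014 ]
tongueR [ 0.5547 -0.123   0.014 ]
alt shoulderL [ 0.4888 -0.1143  0.018 ]
alt shoulderR [ 0.4897 -0.1561  0.018 ]
alt tailL [ 0.4347 -0.1166  0.018 ]
alt pivot [ 0.5303 -0.1181  0.018 ]
```

```bash
python3 -m inch '{"translation":[[0,0.01,-0.3],[0,0.01,-0.7],[0,0.01,-1],[0,0.01,-1]],"rot":[[0,0,0],[0,0,0],[0,0,0],[0,0,0]],"jaw":[50,50,50,50]}' && python3 -m inch '{"translation":[[0,0,-0.2],[0,0,-0.4],[0,0,-0.5],[0,0,-0.56],[0,0,-0.59],[0,0,-0.61],[0,0,-0.61]],"rot":[[0,0,0],[0,0,0],[0,0,0],[0,0,0],[0,0,0],[0,0,0],[0,0,0]],"jaw":[50,50,50,50,50,50,50]}'
python3 - <<'E'
from h import *
im=eyes.camera("side"); cv2.imwrite("pics/side5.png",im)
w=eyes.camera("wrist"); cv2.imwrite("pics/w2.png",w)
cv2.imwrite("pics/c5.png",np.vstack([cv2.resize(im[190:290,170:330],(640,400),interpolation=cv2.INTER_CUBIC)[:300],cv2.resize(w[60:290,100:460],(640,300))]))
E
```

```text
time: 5.4
ee_pos: [0.469, -0.134, 0.0598]
eef_rot: [1.0, 0.027, -0.004, -0.001]
ft_force: [-0.7, 0.4, 0.5]
width: 0.0499
time: 6.1
ee_pos: [0.4698, -0.134, -0.0]
eef_rot: [1.0, 0.027, -0.003, -0.001]
ft_force: [-2.1, 1.0, 3.8]
width: 0.0502
```

View pics/c5.png

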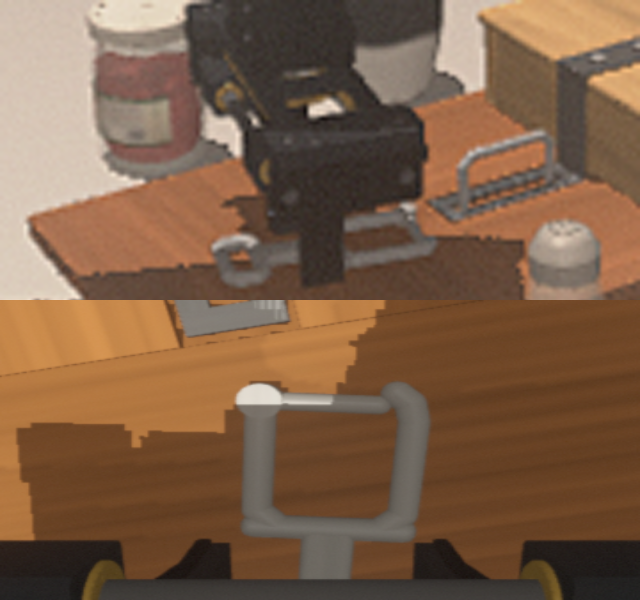

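The fingertips touch the board (3.8 N) astride the shank, and the head and gate are clearly in view. I'll raise 2 mm and grip.

```bash
python3 -m inch '{"translation":[[0,0,0.02],[0,0,0.02],[0,0,0.02],[0,0,0.02],[0,0,0.02],[0,0,0.02]],"rot":[[0,0,0],[0,0,0],[0,0,0],[0,0,0],[0,0,0],[0,0,0]],"jaw":[30,14,8,8,8,8]}' 30
```

```text
time: 6.8
ee_pos: [0.4697, -0.1341, 0.0019]
eef_rot: [1.0, 0.027, -0.003, -0.001]
ft_force: [0.2, -0.1, -0.3]
width: 0.0133
```

```bash
python3 -m inch '{"translation":[[0.04,0.03,0],[0.09,0.06,0],[0.13,0.09,0],[0.17,0.11,0],[0.17,0.11,0],[0.17,0.11,0]],"rot":[[0,0,0.05],[0,0,0.1],[0,0,0.14],[0,0,0.18],[0,0,0.18],[0,0,0.18]],"jaw":[8,8,8,8,8,8]}' 30
python3 - <<'E'
from h import *
s=r.read_state(); w=eyes.camera("wrist"); cv2.imwrite("pics/w3.png",w); np.savez("w3.npz",p=s["ee_pos"],q=s["eef_rot"])
cv2.imwrite("pics/c6.png",cv2.resize(w[0:260,130:430],None,fx=2.3,fy=2.3,interpolation=cv2.INTER_CUBIC))
E
```

```text
time: 7.4
ee_pos: [0.4868, -0.1229, 0.0019]
eef_rot: [0.993, 0.12, -0.003, -0.001]
ft_force: [0.3, 0.7, 0.7]
width: 0.0133
```

View pics/c6.png

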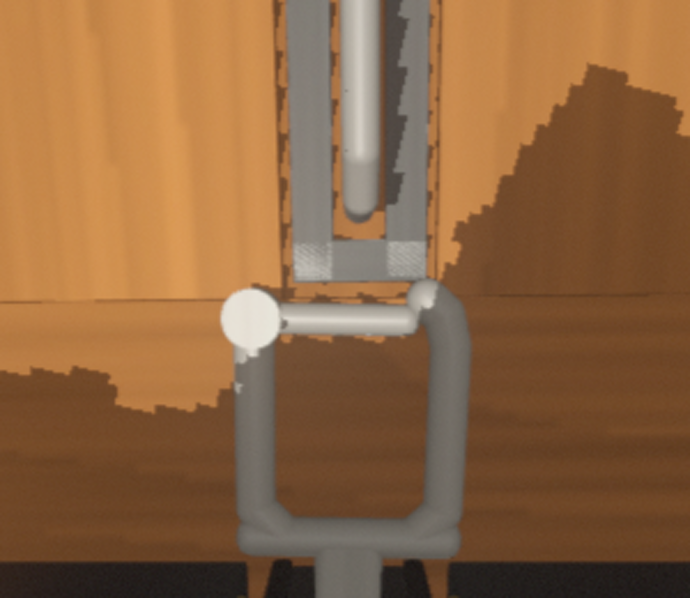

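Very well aligned. The leg foot at crop (360,205) lies about 2 mm right of the hook's centreline (x≈350), which is the best entry, and about 20 mm ahead of the gate (row 319). I'll push along the hook's axis.

```bash
python3 -m inch '{"translation":[[0.05,0.012,0],[0.1,0.024,0],[0.15,0.036,0],[0.18,0.044,0],[0.21,0.051,0],[0.24,0.058,0]],"rot":[[0,0,0],[0,0,0],[0,0,0],[0,0,0],[0,0,0],[0,0,0]],"jaw":[8,8,8,8,8,8]}' 40; for i in 1 2; do python3 -m inch '{"translation":[[0.03,0.007,0],[0.06,0.015,0]],"rot":[[0,0,0],[0,0,0]],"jaw":[8,8]}'|grep -E "ee|ft"; done
```

```text
time: 8.05
ee_pos: [0.5097, -0.1177, 0.0018]
eef_rot: [0.993, 0.12, -0.005, -0.001]
ft_force: [-8.9, -1.2, 10.4]
width: 0.0132
ee_pos: [0.5142, -0.117, 0.0018]
eef_rot: [0.993, 0.119, -0.007, -0.001]
ft_force: [-10.1, -2.3, 12.0]
ee_pos: [0.5185, -0.1162, 0.0018]
eef_rot: [0.993, 0.119, -0.009, -0.001]
ft_force: [-11.6, -1.2, 11.8]
```

```bash
python3 - <<'E'
from h import *
w=eyes.camera("wrist"); cv2.imwrite("pics/w4.png",w)
cv2.imwrite("pics/c7.png",cv2.resize(w[0:260,130:430],None,fx=2.3,fy=2.3,interpolation=cv2.INTER_CUBIC))
E
```

View pics/c7.png

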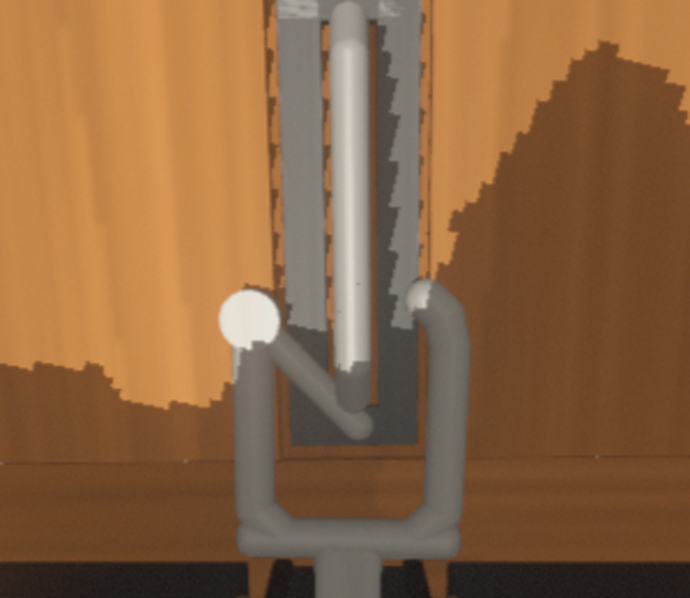

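The gate is open about 0.8 rad, with the leg near its tip at crop (352,400). Step 2 is therefore under way and the alignment is good, so I'll push on. That was the 12th picture; from here the checks are numeric.

```bash
for i in 1 2 3; do python3 -m inch '{"translation":[[0.02,0.007,0],[0.04,0.012,0]],"rot":[[0,0,0],[0,0,0]],"jaw":[8,8]}'|grep -E "ee|ft|wid"; done
```

```text
ee_pos: [0.5217, -0.1151, 0.0018]
eef_rot: [0.993, 0.119, -0.01, -0.001]
ft_force: [-10.3, -0.7, 11.3]
width: 0.0133
ee_pos: [0.5242, -0.1145, 0.0018]
eef_rot: [0.993, 0.118, -0.012, -0.002]
ft_force: [-10.1, -0.3, 10.8]
width: 0.0131
ee_pos: [0.5269, -0.1136, 0.0018]
eef_rot: [0.993, 0.118, -0.013, -0.002]
ft_force: [-9.7, -0.9, 10.1]
width: 0.0132
```

```bash
for i in 1 2 3; do python3 -m inch '{"translation":[[0.02,0.006,0],[0.04,0.01,0]],"rot":[[0,0,0],[0,0,0]],"jaw":[8,8]}'|grep -E "ee_p|ft"; done
```

```text
ee_pos: [0.5297, -0.1128, 0.0018]
ft_force: [-8.5, 0.4, 10.1]
ee_pos: [0.5334, -0.1114, 0.0019]
ft_force: [-3.3, 2.2, 4.2]
ee_pos: [0.5377, -0.1102, 0.0019]
ft_force: [-2.7, -0.0, 3.4]
```

```bash
python3 - <<'E'
from h import *
w=eyes.camera("wrist"); cv2.imwrite("pics/w5.png",w)
for n in("w3","w4","w5"):
    g=cv2.cvtColor(cv2.imread(f"pics/{n}.png"),cv2.COLOR_BGR2GRAY)
    sat=cv2.cvtColor(cv2.imread(f"pics/{n}.png"),cv2.COLOR_BGR2HSV)[...,1]
    for x in(262,300): print(n,x,"rows 126-160 g",g[126:160:2,x-1:x+2].mean(1).astype(int).tolist(),"s",sat[126:160:2,x-1:x+2].mean(1).astype(int).tolist())
g=cv2.cvtColor(cv2.imread("pics/w5.png"),cv2.COLOR_BGR2GRAY); sat=cv2.cvtColor(cv2.imread("pics/w5.png"),cv2.COLOR_BGR2HSV)[...,1]
for x in(270,276,280,284,288,294): print(x,g[130:240:4,x].tolist(),sat[130:240:4,x].tolist())
E
```

```text
w3 262 rows 126-160 g [132, 129, 123, 135, 164, 182, 212, 197, 173, 147, 92, 86, 86, 86, 86, 85, 84] s [150, 152, 148, 41, 26, 22, 19, 21, 24, 33, 132, 138, 142, 139, 139, 138, 142]
w3 300 rows 126-160 g [129, 126, 136, 116, 156, 174, 198, 201, 177, 157, 97, 88, 88, 86, 84, 82, 80] s [153, 153, 151, 81, 26, 23, 20, 20, 21, 26, 105, 144, 147, 148, 147, 143, 143]
w4 262 rows 126-160 g [131, 131, 131, 131, 131, 131, 131, 131, 100, 78, 78, 76, 78, 90, 105, 111, 113] s [24, 24, 24, 24, 23, 23, 23, 24, 31, 44, 40, 43, 43, 38, 34, 34, 31]
w4 300 rows 126-160 g [119, 82, 72, 75, 76, 87, 89, 104, 78, 71, 72, 70, 71, 69, 70, 70, 69] s [19, 27, 30, 33, 32, 30, 26, 22, 29, 31, 32, 27, 27, 30, 32, 30, 29]
w5 262 rows 126-160 g [128, 128, 127, 130, 161, 178, 207, 201, 125, 98, 78, 77, 75, 75, 76, 75, 74] s [23, 24, 25, 30, 25, 24, 19, 21, 30, 35, 40, 37, 41, 39, 37, 39, 39]
w5 300 rows 126-160 g [74, 73, 74, 88, 133, 152, 187, 194, 108, 99, 77, 72, 71, 72, 70, 70, 70] s [29, 30, 30, 30, 26, 25, 19, 20, 28, 30, 31, 27, 25, 27, 25, 24, 24]
270 [88, 161, 200, 136, 79, 76, 76, 75, 72, 72, 71, 71, 71, 
[... 744 characters left out ...]
 110, 111, 110, 108, 107, 108, 108, 108, 107, 106, 91, 91, 91, 107, 113, 106] [20, 20, 19, 19, 20, 21, 27, 26, 27, 31, 28, 27, 31, 29, 27, 25, 25, 30, 25, 25, 25, 23, 27, 27, 27, 25, 26, 23]
288 [169, 170, 172, 172, 172, 173, 112, 109, 110, 110, 109, 110, 109, 109, 109, 109, 108, 109, 109, 109, 108, 107, 92, 92, 91, 106, 114, 106] [22, 23, 23, 23, 22, 23, 29, 29, 25, 25, 25, 27, 27, 27, 27, 25, 25, 27, 27, 25, 25, 28, 24, 24, 24, 25, 26, 23]
294 [82, 109, 122, 107, 82, 83, 82, 79, 81, 82, 80, 79, 79, 78, 77, 78, 75, 77, 79, 78, 78, 80, 58, 63, 87, 106, 114, 106] [135, 31, 22, 30, 105, 132, 136, 138, 133, 133, 141, 140, 140, 142, 138, 134, 140, 143, 137, 144, 139, 136, 29, 16, 20, 25, 26, 21]
```

The gate profile matches the shut one (bright bar at rows 134-142 on both sides), and the leg foot at row ~226 is against the rear of the loop. I'll release and lift off.

```bash
python3 -m inch '{"translation":[[0,0,0],[0,0,0],[0,0,0],[0,0,0],[0,0,0.02],[0,0,0.05],[0,0,0.15],[0,0,0.4],[0,0,0.8],[0,0,1],[0,0,1]],"rot":[[0,0,0],[0,0,0],[0,0,0],[0,0,0],[0,0,0],[0,0,0],[0,0,0],[0,0,0],[0,0,0],[0,0,0],[0,0,0]],"jaw":[20,35,45,45,45,45,45,45,45,45,45]}' 20
python3 - <<'E'
from h import *
s=r.read_state(); w=eyes.camera("wrist"); cv2.imwrite("pics/w6.png",w)
C=cal("wrist",s); 
def dif(n):
    a=cv2.imread(f"pics/{n}3.png" if n=="scene" else "pics/side3.png").astype(int); b=eyes.camera(n); cv2.imwrite(f"pics/{n}6.png",b); return np.abs(a-b).sum(2)
CS,CD=cal("scene"),cal("side")
d={n:dif(n) for n in("scene","side")}
for n,X in(("jar",[.418,.032,.05]),("salt",[.562,-.276,.05]),("mug",[.571,.077,.05]),("spice",[.724,-.234,.05])):
    for k,Cc in(("scene",CS),("side",CD)):
        p=proj(Cc,X).astype(int); print(n,k,p,"mean change",d[k][p[1]-12:p[1]+12,p[0]-8:p[0]+8].mean().round(1))
# gray hook/eye pixels near leg from wrist
print("leg px",proj(C,[.564,-.1055,.014]))
hsv=cv2.cvtColor(w,cv2.COLOR_BGR2HSV); m=((hsv[...,1]<60)).astype(np.uint8)
p=proj(C,[.5385,-.110,.018]); print("shank exp",p)
x0,y0=int(p[0]),int(p[1])
for y in range(y0-90,y0+50,5): print(y,"".join("#" if m[y,x] else "." for x in range(x0-45,x0+46)))
E
```

```text
time: 10.85
ee_pos: [0.5403, -0.1105, 0.1061]
eef_rot: [0.993, 0.118, -0.012, -0.002]
ft_force: [-0.0, -0.5, -0.1]
width: 0.0448
jar scene [329 268] mean change 6.6
jar side [207 210] mean change 7.3
salt scene [341 191] mean change 6.3
salt side [309 265] mean change 19.9
mug scene [261 255] mean change 9.9
mug side [264 194] mean change 19.5
spice scene [284 182] mean change 183.7
spice side [377 241] mean change 8.7
leg px [281.83821914 175.39385237]
shank exp [279.71594673 209.73466685]
119 ................................##########...########....###########.......................
124 ...............###########.....###########...########....#################.................
129 ............################################################################...............
134 ..............#############.....##########..#########...######################.............
139 ................##########.......#########...########....#########..##########.............
144 ................##########.......#########...########....#########..##########.............
149 ................########
[... 1383 characters left out ...]
............................
224 ......................................#################....................................
229 .......................................################....................................
234 ......................................##################...................................
239 ........................##############################################.....................
244 ...................########################################################................
249 ..................##########......................................##########...............
254 ..................##########......................................#########................
```

The mask shows a continuous gate bar at row 129 with the leg at the rear of the loop (row ~184). The bystanders are unchanged; the scene-view change at the spice pot is the arm having hidden it earlier. One check that the lid stayed down, then I hand in.

```bash
python3 - <<'E'
from h import *
a=cv2.imread("pics/side3.png");b=cv2.imread("pics/side6.png")
ea,eb=[cv2.Canny(cv2.cvtColor(i[195:250,305:392],cv2.COLOR_BGR2GRAY),40,100) for i in(a,b)]
da=cv2.distanceTransform(255-ea,cv2.DIST_L2,3)
for n,y0,y1,x0,x1 in(("lid edge right part",0,40,30,75),): 
    m=eb[y0:y1,x0:x1]>0; print(n,m.sum(),"median/90% edge shift px",np.median(da[y0:y1,x0:x1][m]),np.percentile(da[y0:y1,x0:x1][m],90))
s0=cv2.imread("pics/scene0.png").astype(int);s6=cv2.imread("pics/scene6.png").astype(int)
print("spice scene0 vs 6",np.abs(s0-s6).sum(2)[168:190,278:292].mean())
print(r.read_state()["time"],r.close_job())
E
```

```text
lid edge right part 246 median/90% edge shift px 0.955 6.685
spice scene0 vs 6 72.51298701298701
the job is handed in; nothing more can be done
11.0 None
```

I pressed the lid shut and clipped the hook onto the eye's front leg, then handed the job in at about 11 s. It reported no verdict.

- **Lid:** I pressed it to its hard stop, at 25 N for about 0.3 s, and the pictures showed the tongue flat on the board.
- **Hook:** I gripped the shank and slid it along the board into line with the eye. The push took about 10–12 N, with the gate seen open at roughly 0.8 rad. Then the force dropped as the gate snapped shut.
- **Final check of the hook:** The wrist image after release shows an unbroken gate bar, with the leg at the rear of the loop. The hook's outline looks as it should when lying flat. The gripper was lifted about 10 cm clear and read no force.

Some checks disagreed or were weak:

- **Fingertips:** Their real position was about 15 mm behind the TCP, not 11 mm ahead as stated. I corrected for this by touch and by image scale.
- **Lid after release:** The automatic edge check was inconclusive. The median edge shift was about 1 px, but the top tenth was over 6 px, and shadows had changed.
- **Spice pot:** The scene camera showed a brightness change there; in the earlier frames the arm or its shadow was over it. The side camera showed no change.
- **Other bystanders:** The jam jar, salt shaker and mug changed little in both views.

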